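Find the gap under the bridge with gauge leaves

ROBOT

A 6-joint arm with a two-finger parallel gripper is mounted at the origin on a cart in front of the work surface, level with it; the furniture and walls round the work are solid. World frame = base frame: x ahead of the robot, y to its left, z up, the work surface at z = 0. Lengths are in mm, angles in rad, forces in N, time in s.
With the tool pointing down it reaches from about 275 to 1000 mm from the base axis. Payload 8.4 kg.
Tool frame: the origin (TCP) lies at the very end of the fingers, on their centre line; the grasp point (between the pads) lies 19 mm behind it; z points along the fingers, x is the direction in which the jaws open and shut, and the axes are right-handed (so a half turn about z gives the same grasp; the last joint's range is limited). The gripper opens to 85 mm and grips with 20 to 120 N. Pads are 22 mm wide; open, the fingers measure 114 mm over their backs; the gripper's body (76 mm by 85 mm) begins 54 mm behind the grasp point. The pads swing forward as they close: fully open they stand 13 mm farther back than shut.
Start: joints at [-1.144, 0.353, 1.633, -0, 1.155, -0.002], TCP at [259.861, -568.419, 203.781] pointing down, gripper open.
Joint ranges: [-2.63, 2.63], [-0.92, 2.1], [0.06, 2.66], [-1.3, 4.44], [0, 2.69], [-3.02, 3.02]. Speed limits (rad/s): [2.22, 2.22, 2.79, 3.14, 3.14, 3.14].

INTERFACE

Orientations are given as [roll, pitch, yaw] about the fixed x, y, z axes, in that order (R = Rz(yaw) Ry(pitch) Rx(roll)).
In Python, from rig import r gives the robot as it stands.
- The arm moves only by the tool arm_command, never from a script. Its argument "targets" is a list of rows, each a list of 6 numbers: the shift along the tool's x, y, z in m, then the turn, a rotation vector about the tool's x, y, z in rad. A call has 1 to 20 rows; each row shifts and turns the commanded pose from where the row before left it, along the tool's axes as they then stand; what a row does not reach is not made up. A row lasts 1/12 s, in which the tool goes at most 41.7 mm and 7.16 degrees, less where a joint would pass 70% of its speed; a pose out of reach is approached as far as the arm can. A call is refused whole if a number of a shift passes 0.0417 or a number of a turn 0.125, either way. A call with a gripper value outside its range is refused whole. "fingers" is the finger opening in m, from 0 to 0.0854, set as the call begins (left out, the last holds). The fingers move at their own pace and stop on an object; "squeeze" is the grip in N (left out, the last holds). Time passes only in rows, so rows that do not move let the fingers close. It gives the time, the measured TCP pose, the force and the opening at its end, in the units of the state.
- r.sense(): the state, without advancing time (a new reading comes with each control period).
- r.grab_frame(name): name is "scene" or "top" or "wrist"; returns a dict with "image" (384x512x3 uint8, blue, green, red), "fx", "fy", "cx", "cy" (pixels), "xyz" and "orientation" of the camera in the world. Camera axes: x right, y down, z forward; pixel columns grow to the right and rows downward; lengths in mm; the calibration is good to about 2 mm. A picture is of the moment at which its call begins. There is no depth.
- r.sign_off(): hands the job in, once; it reports no verdict.
The state is a dict: "clock": time; "qpos": joint angles; "qvel": joint speeds; "joint_efforts": joint torques, N m; "eef_pos": TCP position; "tcp_rot": TCP orientation; "contact_force": force on the tool from outside, world axes, zero at the start; "wrist_torque": the same for the moment, N m; "opening": opening from 0.0 (shut) to 1.0 (fully open).
Only numpy, scipy, OpenCV 4.12 (cv2) and the standard library are available. Lean on these libraries where they do the work, as an engineer would, in place of code of your own. Each camera call takes 0.05 s, during which the arm holds its last target.

TASK

Find the unknown gap under the steel bridge that stands across the lanes: starting with the thinnest gauge leaf and going up in thickness, push each one along its lane, fully home until its lug meets the bridge, until one binds with its nose firmly pressed against the bridge. Then draw that one back clear of the bridge, so that about a finger's width is open before its nose, leave the ones that fit where they are, and do not move the thicker ones. Do not force anything, and leave the cups, the jar and the dolly beside the board alone.

Things in the scene. Friction and masses are not known exactly. Their poses are not given: they have to be found in the camera images.
- board: fixed steel gauge board, 310x216 mm, lying on the bench. Origin: underside, below the mid front face of the bridge in place across the lanes. x runs along the lanes, away from the robot; y left. Four lanes, centre lines at y -69, -23, 23, 69 mm, 38 mm wide, floor 12 mm over the bench, between rails 5 mm high. Board from x -138 to 172 mm; nothing stands behind the lugs.
- leaf_1_lug (a point): thinnest of 4 loose brass leaves: flat blade 6 mm thick, 36 wide, 80 long, in any lane, square nose to the bridge; at its tail an upright lug 8 mm thick, 20 wide, top 45 mm over the lane floor. 105 to 210 g, slides easily. Point: mid-lug, 32 mm over the lane floor, 4 mm from the tail, 76 mm behind the nose. At board x -92 to -112 mm at first, -76 with nose at the bridge, -4 home (lug at the bridge).
- leaf_2_lug (a point): second thinnest of 4 loose brass leaves: flat blade 10 mm thick, 36 wide, 80 long, in any lane, square nose to the bridge; at its tail an upright lug 8 mm thick, 20 wide, top 45 mm over the lane floor. 105 to 210 g, slides easily. Point: mid-lug, 32 mm over the lane floor, 4 mm from the tail, 76 mm behind the nose. At board x -92 to -112 mm at first, -76 with nose at the bridge, -4 home (lug at the bridge).
- leaf_3_lug (a point): third thinnest of 4 loose brass leaves: flat blade 14 mm thick, 36 wide, 80 long, in any lane, square nose to the bridge; at its tail an upright lug 8 mm thick, 20 wide, top 45 mm over the lane floor. 105 to 210 g, slides easily. Point: mid-lug, 32 mm over the lane floor, 4 mm from the tail, 76 mm behind the nose. At board x -92 to -112 mm at first, -76 with nose at the bridge, -4 home (lug at the bridge).
- leaf_4_lug (a point): thickest of 4 loose brass leaves: flat blade 18 mm thick, 36 wide, 80 long, in any lane, square nose to the bridge; at its tail an upright lug 8 mm thick, 20 wide, top 45 mm over the lane floor. 105 to 210 g, slides easily. Point: mid-lug, 32 mm over the lane floor, 4 mm from the tail, 76 mm behind the nose. At board x -92 to -112 mm at first, -76 with nose at the bridge, -4 home (lug at the bridge).
- bridge_a: one of 3 look-alike fixed steel bridges, 212 mm long across the lanes, 25 deep, top 44 mm over the lane floor (bolts 5 more); unmarked gap beneath, different in each, 6 to 18 mm, 2 mm off every leaf. Origin: lane floor, below the middle of its front face. Any one stands in place (origin above the board's); the others are parked 90 and 128 mm behind it, in line, and play no part.
- bridge_b: one of 3 look-alike fixed steel bridges, 212 mm long across the lanes, 25 deep, top 44 mm over the lane floor (bolts 5 more); unmarked gap beneath, different in each, 6 to 18 mm, 2 mm off every leaf. Origin: lane floor, below the middle of its front face. Any one stands in place (origin above the board's); the others are parked 90 and 128 mm behind it, in line, and play no part.
- bridge_c: one of 3 look-alike fixed steel bridges, 212 mm long across the lanes, 25 deep, top 44 mm over the lane floor (bolts 5 more); unmarked gap beneath, different in each, 6 to 18 mm, 2 mm off every leaf. Origin: lane floor, below the middle of its front face. Any one stands in place (origin above the board's); the others are parked 90 and 128 mm behind it, in line, and play no part.
- red_cup: bystander, loose: small red plastic cup, 71 mm across, 50 mm high, standing beside the board; origin at the centre of its underside
- turned_dolly: bystander, loose: turned dark-wood dolly with a round foot and a thick post, 74 mm across, 96 mm high, standing beside the board; origin at the centre of its underside
- tea_cup: bystander, loose: white tea cup, 77 mm across, 57 mm high, standing beside the board; origin at the centre of its underside
- glaze_jar: bystander, loose: round dark jar, 80 mm across, 74 mm high, standing beside the board; origin at the centre of its underside
There are look-alikes about, which are no part of the job. What is shaped like the part that bears leaf_3_lug but pink is not meant.

How it is judged:
By the outcome, as a careful person would: the job done as asked, in the order asked, and still so for the second after the job is handed in, with the robot touching nothing.
It also fails if it takes over 64 s, if anything falls off the work surface, if the arm or the gripper's body presses on something with over 40 N, if the wrist force passes 120 N, or if a joint passes its speed limit or range.

## Working session

There is one attempt and no reset: what is moved stays moved. The work goes in short steps, Python scripts to look and compute and a tool call to move; the robot and the scene stay as the last step left them, time stands still between calls to the robot, and variables do not carry over. Pictures are saved under pics/ and viewed, and the job is handed in when it is done.

Besides the shell and the picture viewer there is one more tool, called after "Request:" as a command line: name --pt "numbers of a row" for each row, then --argument value for the rest. arm_command: Moves the arm, as the interface text tells. Its arguments: {"type":"object","properties":{"targets":{"type":"array"},"fingers":{"type":"number"},"squeeze":{"type":"number"}},"required":["targets"]}

```bash
ls; mkdir -p pics; python3 - <<'E'
from rig import r
import cv2,json
print(r.sense())
for n in ["scene","top","wrist"]:
    f=r.grab_frame(n); cv2.imwrite(f"pics/{n}0.png",f["image"])
    print(n,{k:f[k] for k in f if k!="image"})
E
```

```text
pics
{'clock': 0.0, 'qpos': array([-1.14438719e+00,  3.53657239e-01,  1.63417290e+00,  1.47438217e-05,
        1.15524891e+00, -2.39279253e-03]), 'qvel': array([ 0.00027576, -0.00048109,  0.00080028,  0.00111001,  0.00174   ,
       -0.00124875]), 'joint_efforts': array([-4.02767517e-03, -6.05258131e+01, -3.42063332e+01, -3.42245412e-04,
        9.47844033e-03,  1.90017209e-05]), 'eef_pos': array([ 259.64148432, -567.90379615,  203.03947496]), 'tcp_rot': array([-3.14157562e+00,  1.48635922e-03, -1.14200035e+00]), 'contact_force': array([-1.247159  , -0.68069918, -0.33019278]), 'wrist_torque': array([-0.0229197 ,  0.00391749, -0.02168219]), 'opening': 1.001439572467049}
scene {'fx': 395.92958339171963, 'fy': 395.92958339171963, 'cx': 252.6207148661769, 'cy': 196.93859122472313, 'xyz': array([  66.92922178, -450.98944949,  596.00882681]), 'orientation': array([-2.25434311,  0.00845892, -0.83890953])}
top {'fx': 480.60751294725196, 'fy': 480.60751294725196, 'cx': 246.78833192598273, 'cy': 187.47272471474253, 'xyz': array([ 396.01017587,    6.82782311, 1082.13032047]), 'orientation': array([-2.98303501,  0.021315  , -1.59049507])}
wrist {'fx': 327.9315683461078, 'fy': 327.9315683461078, 'cx': 256.2070268434763, 'cy': 192.52459327097256, 'xyz': array([ 319.94489617, -539.03308985,  372.95723517]), 'orientation': array([ 2.87368892e+00,  7.33690169e-04, -1.14246079e+00])}
```

View pics/scene0.png

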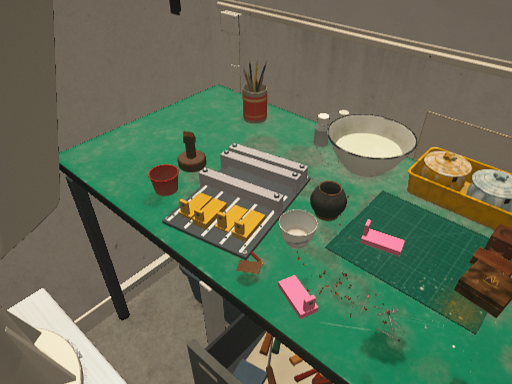

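View pics/top0.png

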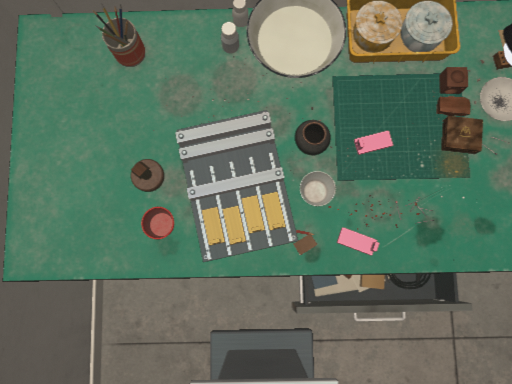

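View pics/wrist0.png

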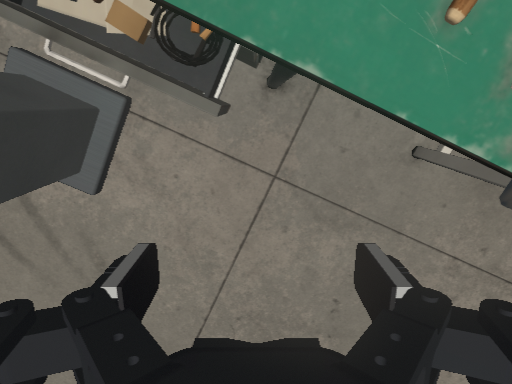

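```bash
python3 - <<'E'
import cv2
a=cv2.imread("pics/top0.png")[105:270,125:345]; cv2.imwrite("pics/topc.png",cv2.resize(a,None,fx=3.6,fy=3.6,interpolation=cv2.INTER_CUBIC))
a=cv2.imread("pics/scene0.png")[135:260,150:320]; cv2.imwrite("pics/scenec.png",cv2.resize(a,None,fx=4.6,fy=4.6,interpolation=cv2.INTER_CUBIC))
E
```

```text
(no output)
```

View pics/topc.png

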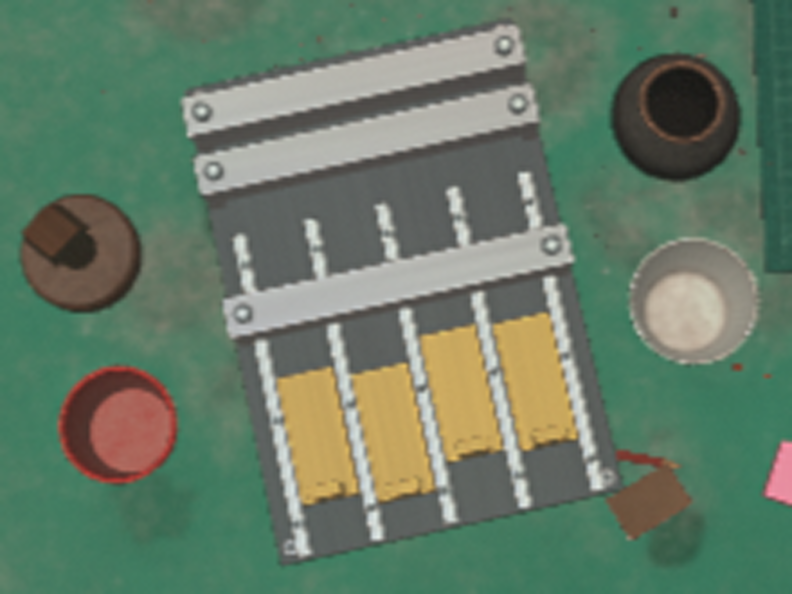

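View pics/scenec.png

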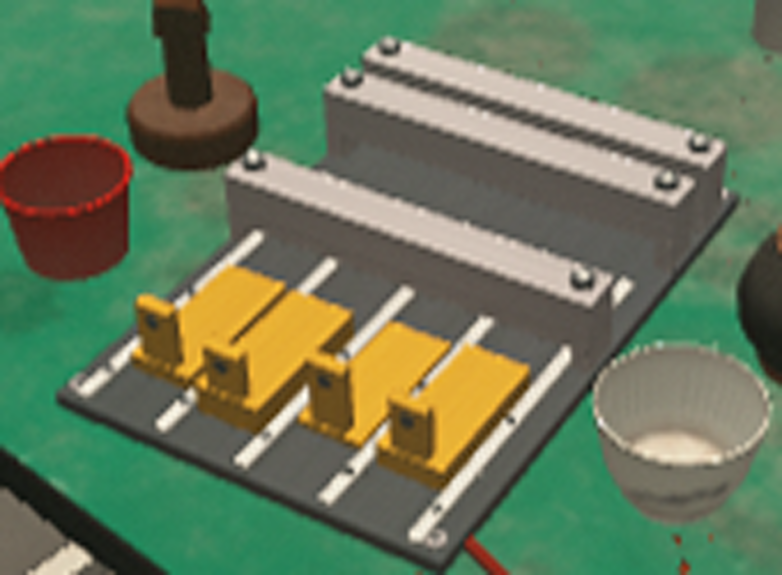

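```bash
cat > h.py <<'E'
import numpy as np, cv2
from scipy.spatial.transform import Rotation as R
from scipy.optimize import least_squares
def proj(f,P):
    Rc=R.from_euler('xyz',f["orientation"]).as_matrix()
    p=(np.atleast_2d(P)-f["xyz"])@Rc
    return np.c_[f["fx"]*p[:,0]/p[:,2]+f["cx"], f["fy"]*p[:,1]/p[:,2]+f["cy"]]
def b2w(q,B):
    B=np.atleast_2d(B).astype(float); c,s=np.cos(q[2]),np.sin(q[2])
    return np.c_[q[0]+c*B[:,0]-s*B[:,1], q[1]+s*B[:,0]+c*B[:,1], B[:,2]]
E
python3 - <<'E'
from h import *
from rig import r
f=r.grab_frame("top"); g=r.grab_frame("scene")
B=[[0,106,56],[0,-106,56],[25,106,56],[25,-106,56],[153,106,56],[153,-106,56],[115,106,56],[90,106,56],[90,-106,56],[-138,108,12],[-138,-108,12]]
px=np.array([[232,337],[575,262],[225,300],[567,226],[182,97],[520,22],[194,158],[201,194],[540,122],[281,563],[620,485]])/3.6+[125,105]
sx=np.array([[607,303],[613,155+0],[0,0]])
f1=lambda q:(proj(f,b2w(q,B))-px).ravel()
s=least_squares(f1,[400,0,0.2],loss='soft_l1'); print(s.x,f1(s.x).reshape(-1,2).round(1).tolist())
# scene
B2=[[0,106,56],[0,-106,56],[25,-106,56],[-138,108,12],[-138,-108,12],[153,-106,56],[90,106,56]]
p2=np.array([[228,180],[598,306],[612,272],[58,397],[441,572],[724,147],[326,88]])/4.6+[150,135]
f2=lambda q:(proj(g,b2w(q,B2))-p2).ravel()
t=least_squares(f2,s.x,loss='soft_l1'); print(t.x,f2(t.x).reshape(-1,2).round(1).tolist())
u=least_squares(lambda q:np.r_[f1(q),f2(q)],s.x,loss='soft_l1');print(u.x, f1(u.x).reshape(-1,2).round(1).tolist(),f2(u.x).reshape(-1,2).round(1).tolist())
np.save("q.npy",u.x)
E
```

```text
[5.59175815e+02 4.67448299e+01 1.95597231e-01] [[-0.4, 0.2], [0.1, 0.0], [-0.7, -0.7], [-0.3, -1.0], [0.0, -0.1], [-0.3, 0.4], [-0.0, -0.7], [0.2, 0.2], [0.5, -0.4], [0.1, 0.9], [1.4, 1.4]]
[5.60812033e+02 4.56732772e+01 1.96506746e-01] [[-0.8, -1.3], [-0.9, 0.5], [1.5, 1.5], [-0.7, -0.2], [0.6, -0.7], [1.7, -0.6], [-0.4, 0.4]]
[5.59650782e+02 4.64125287e+01 1.97517079e-01] [[-0.2, 0.1], [0.2, -0.3], [-0.6, -0.8], [-0.2, -1.3], [0.0, -0.2], [-0.3, 0.1], [0.0, -0.8], [0.3, 0.1], [0.6, -0.7], [0.3, 0.7], [1.7, 1.1]] [[-1.4, -1.1], [-1.5, 0.6], [0.9, 1.6], [-1.4, -0.0], [0.0, -0.6], [1.1, -0.5], [-1.0, 0.5]]
```

Request:
arm_command --pt "-0.0292 -0.0243 0.005 0 0 0" --pt "-0.0292 -0.0243 0.005 0 0 0" --pt "-0.0292 -0.0243 0.005 0 0 0" --pt "-0.0292 -0.0243 0.005 0 0 0" --pt "-0.0292 -0.0243 0.005 0 0 0" --pt "-0.0292 -0.0243 0.005 0 0 0" --pt "-0.0292 -0.0243 0.005 0 0 0" --pt "-0.0292 -0.0243 0.005 0 0 0" --pt "-0.0292 -0.0243 0.005 0 0 0" --pt "-0.0292 -0.0243 0.005 0 0 0" --pt "-0.0292 -0.0243 0.005 0 0 0" --pt "-0.0292 -0.0243 0.005 0 0 0" --pt "-0.0292 -0.0243 0.005 0 0 0" --pt "-0.0292 -0.0243 0.005 0 0 0" --pt "-0.0292 -0.0243 0.005 0 0 0" --pt "-0.0292 -0.0243 0.005 0 0 0" --fingers 0.0 --squeeze 30

```text
clock: 1.58
eef_pos: [419.4, 20.1, 123.8]
tcp_rot: [-3.141, -0.0, -1.142]
contact_force: [0.2, -1.3, -0.5]
opening: -0.001
```

Request:
arm_command --pt "0 0 0 0 0 -0.121" --pt "0 0 0 0 0 -0.121" --pt "0 0 0 0 0 -0.121" --pt "0 0 0 0 0 -0.121" --pt "0 0 0 0 0 -0.121" --pt "0 0 0 0 0 -0.121" --pt "0 0 0 0 0 -0.121" --pt "0 0 0 0 0 -0.121" --pt "0 0 0 0 0 -0.121" --pt "0 0 0 0 0 -0.121" --pt "0 0 0 0 0 -0.121" --pt "0 0 0 0 0 -0.121" --pt "0 0 0 0 0 -0.121" --pt "0 0 0 0 0 -0.121" --pt "0 0 0 0 0 -0.121" --pt "0 0 0 0 0 -0.121" --pt "0 0 0 0 0 -0.121" --pt "0 0 0 0 0 -0.121" --pt "0 0 0 0 0 -0.121" --pt "0 0 0 0 0 -0.121"

```text
clock: 3.25
eef_pos: [419.2, 18.2, 123.8]
tcp_rot: [3.141, -0.0, 1.284]
contact_force: [-0.3, 0.0, -0.6]
opening: 0.002
```

Request:
arm_command --pt "0 0 0 0 0 -0.121" --pt "0 0 0 0 0 -0.121" --pt "0 0 0 0 0 -0.121" --pt "0 0 0 0 0 -0.121" --pt "0 0 0.005 -0.12 0 0" --pt "0 0 0.005 -0.12 0 0" --pt "0 0 0.005 -0.12 0 0" --pt "0 0 0.005 -0.12 0 0" --pt "0 0 0 -0.12 0 0" --pt "0 0 0 0 0 0"

```text
clock: 4.08
eef_pos: [421.0, 32.1, 105.9]
tcp_rot: [2.684, -0.032, 1.781]
contact_force: [0.1, -0.8, -0.3]
opening: 0.006
```

```bash
python3 - <<'E'
from rig import r
import cv2,pickle
s=r.sense();print(s["qpos"],s["clock"])
f=r.grab_frame("wrist"); cv2.imwrite("pics/w1.png",f["image"]); pickle.dump(f,open("w1.pkl","wb"))
E
```

```text
[-0.05329021  0.00583362  2.46759486  0.56245392  0.27147089 -2.34112233] 4.0833
```

View pics/w1.png

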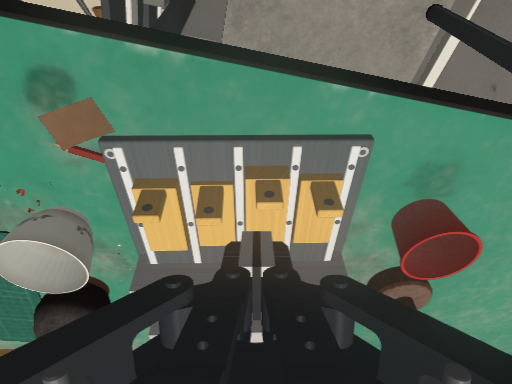

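```bash
python3 - <<'E'
import cv2
a=cv2.imread("pics/w1.png")[125:260,95:385]; a=cv2.rotate(a,cv2.ROTATE_180)
cv2.imwrite("pics/w1c.png",cv2.resize(a,None,fx=2.75,fy=2.75,interpolation=cv2.INTER_CUBIC))
E
```

```text
(no output)
```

View pics/w1c.png

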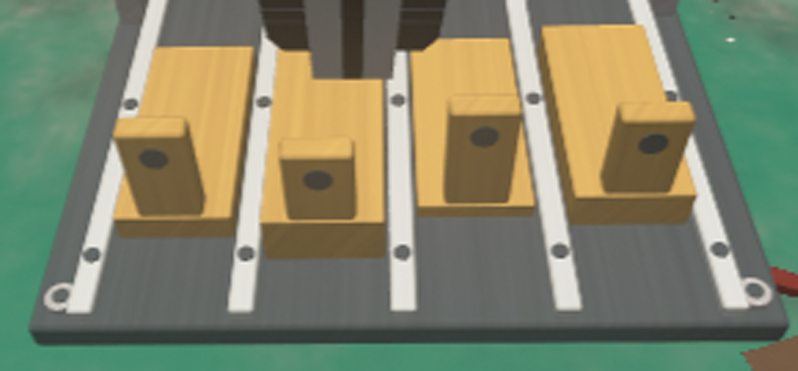

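```bash
python3 - <<'E'
from h import *
import pickle
f=pickle.load(open("w1.pkl","rb")); q=np.load("q.npy"); print(f["xyz"],f["orientation"])
c=lambda p: np.c_[385-np.array(p)[:,0]/2.75,260-np.array(p)[:,1]/2.75]
# obs: board near corners; unknown q + lug tops x
obs=c([[33,330],[787,333]]); print(obs, proj(f,b2w(q,[[-138,108,12],[-138,-108,12]])))
def unproj(u,z):
    Rc=R.from_euler('xyz',f["orientation"]).as_matrix()
    d=Rc@np.array([(u[0]-f["cx"])/f["fx"],(u[1]-f["cy"])/f["fy"],1]); t=(z-f["xyz"][2])/d[2]; return f["xyz"]+t*d
def w2b(q,w):
    c_,s=np.cos(q[2]),np.sin(q[2]); d=w[:2]-q[:2]; return [c_*d[0]+s*d[1],-s*d[0]+c_*d[1]]
for u in obs: print("corner",w2b(q,unproj(u,12)))
# bottom edges of tail at floor (left,right) ; lug-top rear edges z=57
for n,l,rr,tl,tr in [("+69",(117,233),(233,236),(118,138),(190,137)),("+23",(264,255),(384,258),(281,158),(355,158)),("-23",(420,216),(533,215),(448,115),(519,114)),("-69",(572,222),(693,222),(614,121),(693,121))]:
    o=c([l,rr,tl,tr])
    print(n,[np.round(w2b(q,unproj(o[i],12 if i<2 else 57)),1) for i in range(4)])
E
```

```text
[288.78512174   1.19509802 228.5457272 ] [ 2.41559501 -0.03160916  1.78100351]
[[373.         140.        ]
 [ 98.81818182 138.90909091]] [[372.3881603  137.68661498]
 [ 90.93875699 139.43244755]]
corner [np.float64(-135.88190187183582), np.float64(109.01647375853592)]
corner [np.float64(-138.41946020855366), np.float64(-101.98585928848004)]
+69 [array([-100.8,   91.5]), array([-102.4,   55.2]), array([-104. ,   80.2]), array([-104. ,   60.7])]
+23 [array([-109.9,   45. ]), array([-111.4,    8.8]), array([-112.2,   35.5]), array([-112.6,   16.1])]
-23 [array([-95.2,  -2.5]), array([-95.3, -37.5]), array([-96.9,  -9.1]), array([-96.9, -28.3])]
-69 [array([-98.2, -49. ]), array([-98.7, -85.7]), array([-100.1,  -53.3]), array([-100.5,  -74.1])]
```

Request:
arm_command --pt "0 0 0 0.12 0 0" --pt "0 0 0 0.12 0 0" --pt "0 0 0 0.12 0 0" --pt "0 0 0 0.12 0 0" --pt "0 0 0 0.12 0 0" --pt "0 0 0 0 0 0" --pt "0 0 0 0 0 0"

```text
clock: 4.72
eef_pos: [425.9, 35.5, 106.2]
tcp_rot: [-3.064, -0.037, 1.788]
contact_force: [-1.0, -1.0, -1.0]
opening: 0.001
```

```bash
cat >> h.py <<'E'
def w2b(q,w):
    c_,s=np.cos(q[2]),np.sin(q[2]); d=np.array(w[:2])-q[:2]; return np.array([c_*d[0]+s*d[1],-s*d[0]+c_*d[1]])
def plan(s,bx,by,z,q):
    "shift (m, tool axes) from the measured pose to board x,y and world z"
    w=b2w(q,[[bx,by,z]])[0]; M=R.from_euler('xyz',s["tcp_rot"]).as_matrix()
    return M.T@(w-s["eef_pos"])/1000
E
python3 - <<'E'
from rig import r
from h import *
s=r.sense();q=np.load("q.npy");print(s["qpos"],s["eef_pos"],s["tcp_rot"],w2b(q,s["eef_pos"]))
q[:2]+=[-.3,1.5]; np.save("q.npy",q)
print(plan(s,-123,-23,60,q))
E
```

```text
[ 0.05844468  0.22674096  2.07192056  0.03048068  0.92578268 -1.75069969] [425.94556234  35.45613399 106.20903152] [-3.06390576 -0.03723999  1.78836121] [-133.25559876   15.49431531]
[-0.03885743  0.01296038  0.04392   ]
```

```bash
cat >> h.py <<'E'
def turn(s,q,yaw=None):
    yaw=q[2]+np.pi/2 if yaw is None else yaw
    M=R.from_euler('xyz',s["tcp_rot"]); return (M.inv()*R.from_euler('xyz',[np.pi,0,yaw])).as_rotvec()
def rowsfor(s,q,bx,by,z): # shift after the turn is applied (turn first in its own row)
    w=b2w(q,[[bx,by,z]])[0]; M=R.from_euler('xyz',[np.pi,0,q[2]+np.pi/2]).as_matrix()
    return M.T@(w-s["eef_pos"])/1000
E
python3 - <<'E'
from rig import r
from h import *
s=r.sense();q=np.load("q.npy");print(turn(s,q),rowsfor(s,q,-123,-23,60),q)
E
```

```text
[-0.0780486  -0.03644146  0.02148193] [-0.03696461  0.01025578  0.04620903] [5.59350782e+02 4.79125287e+01 1.97517079e-01]
```

Request:
arm_command --pt "0 0 0 -0.078 -0.036 0.021" --pt "-0.019 0.005 0.013 0 0 0" --pt "-0.018 0.005 0.013 0 0 0" --pt "0 0 0.02 0 0 0" --pt "0 0 0 0 0 0" --pt "0 0 0 0 0 0"

```text
clock: 5.22
eef_pos: [438.9, 1.8, 59.9]
tcp_rot: [-3.139, -0.004, 1.768]
contact_force: [-0.1, -0.0, 0.2]
opening: 0.0
```

```bash
python3 - <<'E'
from rig import r
from h import *
s=r.sense();q=np.load("q.npy");print(w2b(q,s["eef_pos"]),s["eef_pos"],s["contact_force"],turn(s,q),rowsfor(s,q,-123,-23,32))
f=r.grab_frame("wrist"); cv2.imwrite("pics/w2.png",f["image"])
E
```

```text
[-127.17126719  -21.61186729] [438.89313787   1.76537356  59.89999042] [-0.10194283 -0.04015266  0.24459872] [-0.00233398 -0.00426856 -0.00011778] [-0.00138813  0.00417127  0.02789999]
```

View pics/w2.png

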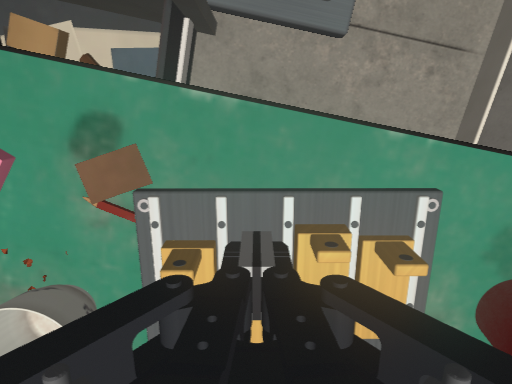

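Request:
arm_command --pt "-0.001 0 0.014 0 0 0" --pt "0 0 0.014 0 0 0" --pt "0 0 0 0 0 0" --pt "0 0.008 0 0 0 0" --pt "0 0.008 0 0 0 0" --pt "0 0.008 0 0 0 0" --pt "0 0.008 0 0 0 0" --pt "0 0.008 0 0 0 0" --pt "0 0.008 0 0 0 0" --pt "0 0.008 0 0 0 0" --pt "0 0.008 0 0 0 0"

```text
clock: 6.18
eef_pos: [504.3, 14.5, 32.1]
tcp_rot: [-3.141, -0.005, 1.77]
contact_force: [0.4, 0.7, 0.3]
opening: -0.001
```

```bash
cat > st.py <<'E'
from rig import r
from h import *
import sys
s=r.sense();q=np.load("q.npy");c,sn=np.cos(q[2]),np.sin(q[2]);F=s["contact_force"]
print("t",s["clock"],"board",w2b(q,s["eef_pos"]).round(1),"z",s["eef_pos"][2].round(1),"Fboard",[round(c*F[0]+sn*F[1],1),round(-sn*F[0]+c*F[1],1),round(F[2],1)],"turn",turn(s,q).round(3))
if len(sys.argv)>4: print("shift",rowsfor(s,q,*map(float,sys.argv[2:5])).round(4))
if len(sys.argv)>1 and sys.argv[1]!="-":
    n,cam=sys.argv[1].split(":")
    f=r.grab_frame(cam); im=f["image"]
    if cam=="top": im=cv2.resize(im[105:270,125:345],None,fx=3.6,fy=3.6,interpolation=cv2.INTER_CUBIC)
    if cam=="scene": im=cv2.resize(im[135:260,150:320],None,fx=4.6,fy=4.6,interpolation=cv2.INTER_CUBIC)
    cv2.imwrite(f"pics/{n}.png",im)
E
python3 st.py w3:scene
```

```text
t 6.1833 board [-60.5 -22. ] z 32.1 Fboard [np.float64(0.5), np.float64(0.6), np.float64(0.3)] turn [-0.001 -0.005  0.001]
```

View pics/w3.png

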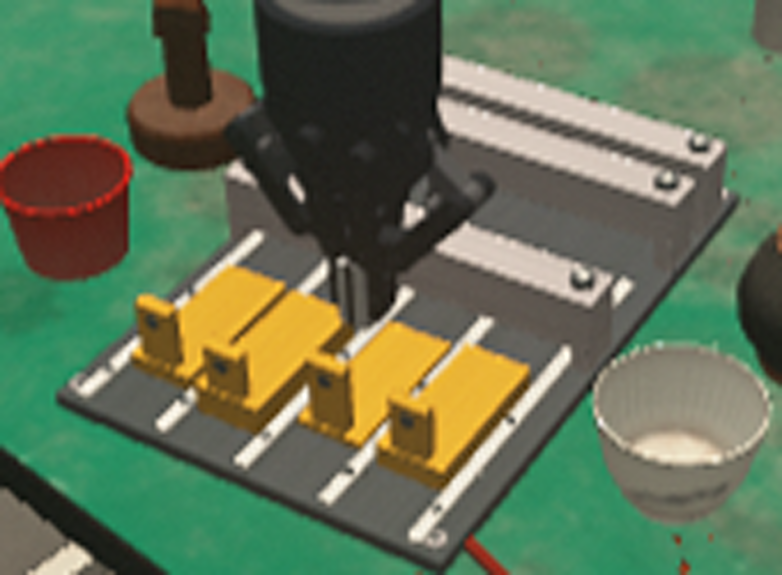

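```bash
python3 - <<'E'
from h import *
from rig import r
g=r.grab_frame("scene"); s=r.sense(); q=np.load("q.npy")
pp=proj(g,[s["eef_pos"]]); print("tcp crop",(pp-[150,135])*4.6)
for y in (69,23,-23,-69):
  print(y,((proj(g,b2w(q,[[-97,y,12],[-97,y,57],[-25,y,12]]))-[150,135])*4.6).round(0).tolist())
cv2.imwrite("pics/s4.png",g["image"])
f=r.grab_frame("top"); cv2.imwrite("pics/t4.png",f["image"]);f=r.grab_frame("wrist"); cv2.imwrite("pics/w4.png",f["image"])
E
```

```text
tcp crop [[367.7646906  360.15529735]]
69 [[168.0, 373.0], [157.0, 301.0], [256.0, 291.0]]
23 [[246.0, 406.0], [237.0, 333.0], [332.0, 320.0]]
-23 [[327.0, 440.0], [321.0, 367.0], [410.0, 351.0]]
-69 [[412.0, 476.0], [409.0, 403.0], [492.0, 383.0]]
```

View pics/w4.png

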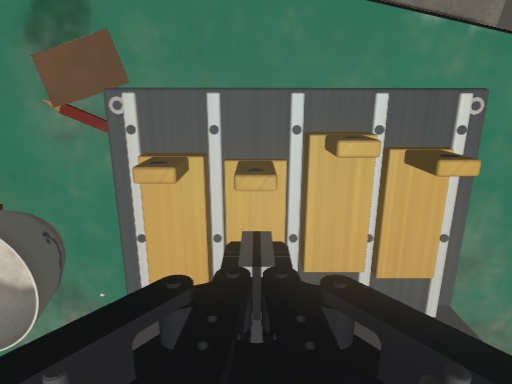

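View pics/t4.png

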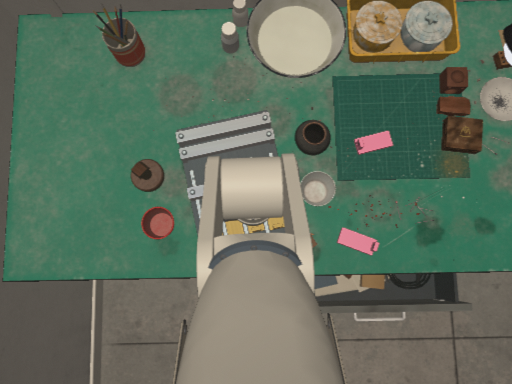

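```bash
python3 - <<'E'
import cv2
a=cv2.imread("pics/s4.png")[165:235,185:265]; cv2.imwrite("pics/s4c.png",cv2.resize(a,None,fx=8,fy=8,interpolation=cv2.INTER_CUBIC))
E
```

```text
(no output)
```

View pics/s4c.png

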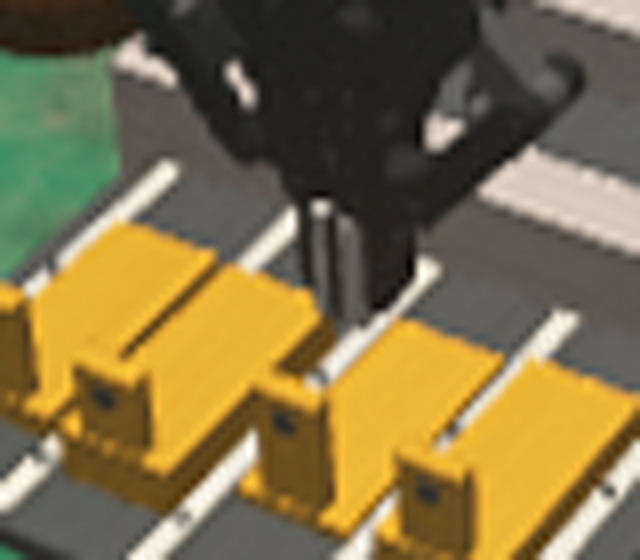

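```bash
python3 - <<'E'
import cv2
a=cv2.imread("pics/w4.png")[80:290,90:490]; cv2.imwrite("pics/w4c.png",cv2.resize(a,None,fx=2,fy=2,interpolation=cv2.INTER_CUBIC))
E
python3 st.py -
```

```text
t 6.3833 board [-61.6 -21.9] z 31.9 Fboard [np.float64(-0.6), np.float64(-0.4), np.float64(0.0)] turn [-0.001 -0.006  0.001]
```

View pics/w4c.png

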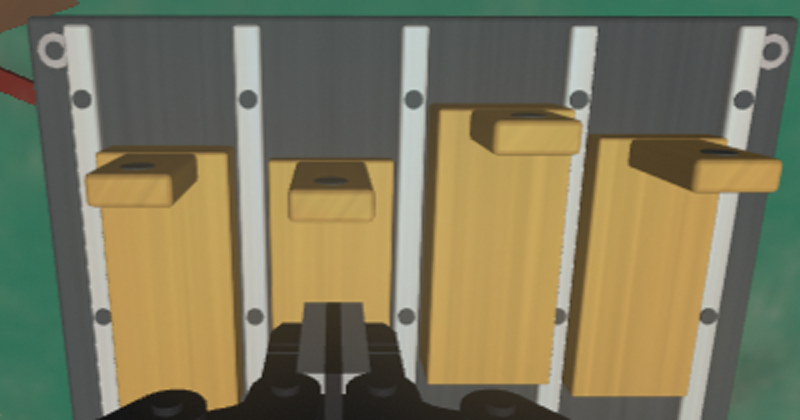

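```bash
python3 - <<'E'
from h import *
from rig import r
g=r.grab_frame("scene"); w=r.grab_frame("wrist"); s=r.sense(); q=np.load("q.npy")
print(w["xyz"],w["orientation"],s["eef_pos"])
obs=[(g,[228.5,206]),(w,[256.5,232])]
u=least_squares(lambda P:np.concatenate([(proj(f,P)-o).ravel() for f,o in obs]),s["eef_pos"])
print(u.x,u.fun,w2b(q,u.x))
print(proj(w,[s["eef_pos"]]))
# where do tip-plane corners appear in wrist
M=R.from_euler('xyz',s["tcp_rot"]).as_matrix()
for d in ([0,-11,0],[0,11,0],[0,-11,-19],[0,-11,-13],[0,-11,-25]): print(d,proj(w,[s["eef_pos"]+M@np.array(d)]),proj(g,[s["eef_pos"]+M@np.array(d)]))
# board features
for b in ([-138,108,12],[-138,-108,12],[-97,-5,12],[-97,-41,12],[-97,-13,57],[-97,-33,57]): print(b,proj(w,b2w(q,[b])))
E
```

```text
[436.87930281   1.4529503  201.78607841] [ 2.87450613 -0.00510808  1.76917868] [502.80659949  14.27268199  31.90700264]
[495.0144097   13.87539736  56.46202814] [-2.23629047  1.15713613 -0.33718228  0.4600262 ] [-69.76475636 -20.75027489]
[[253.87248042 228.54714468]]
[0, -11, 0] [[253.82501348 209.66866363]] [[226.44504835 216.96612587]]
[0, 11, 0] [[253.91844545 246.82828633]] [[232.06159737 211.06849776]]
[0, -11, -19] [[253.53550743 221.93873507]] [[226.03924517 210.23519475]]
[0, -11, -13] [[253.63382821 217.77162689]] [[226.16865828 212.38172971]]
[0, -11, -25] [[253.42982642 226.41779028]] [[225.90864226 208.06892481]]
[-138, 108, 12] [[488.61215692  86.52519179]]
[-138, -108, 12] [[97.16414065 86.07224893]]
[-97, -5, 12] [[282.77405731 159.9585103 ]]
[-97, -41, 12] [[221.13820831 159.9586071 ]]
[-97, -13, 57] [[273.3686655  176.70093943]]
[-97, -33, 57] [[229.09354729 176.71266557]]
```

Request:
arm_command --pt "0 0 -0.02 0 0 0" --pt "0 0 -0.02 0 0 0" --pt "0 -0.022 0 0 0 0" --pt "0 -0.022 0 0 0 0" --pt "0 -0.022 0 0 0 0" --pt "0 0 0.02 0 0.005 0" --pt "0 0 0.02 0 0 0" --pt "0 0 0.01 0 0 0" --pt "0 0 0 0 0 0" --pt "0 0 0 0 0 0"

```text
clock: 7.32
eef_pos: [438.3, 1.5, 21.9]
tcp_rot: [-3.139, -0.011, 1.77]
contact_force: [0.7, -0.8, 0.1]
opening: 0.001
```

```bash
python3 st.py - -125 -23 20; python3 - <<'E'
from h import *
from rig import r
g=r.grab_frame("scene"); s=r.sense(); print((proj(g,[s["eef_pos"]])-[175,165])*7)
cv2.imwrite("pics/s5c.png",cv2.resize(g["image"][165:245,175:275],None,fx=7,fy=7,interpolation=cv2.INTER_CUBIC))
E
```

```text
t 7.3167 board [-127.8  -21.8] z 21.9 Fboard [np.float64(0.5), np.float64(-0.9), np.float64(0.1)] turn [-0.002 -0.011  0.001]
shift [-0.0012  0.0028  0.0019]
[[259.37015577 495.24027552]]
```

View pics/s5c.png

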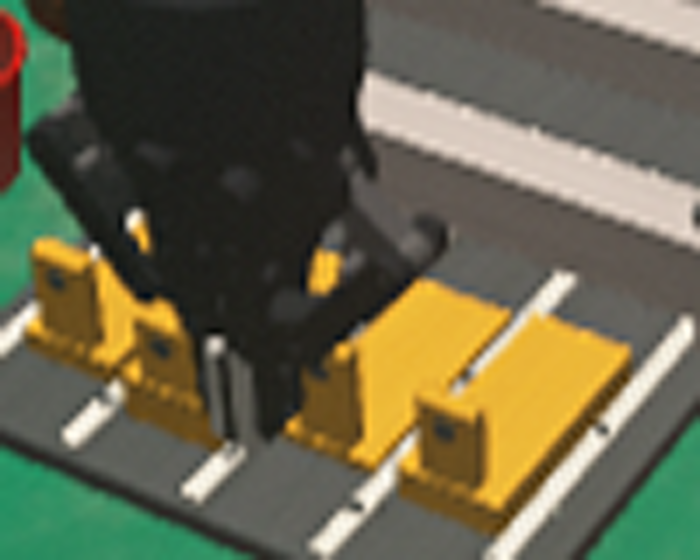

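Request:
arm_command --pt "-0.001 0 0.006 0 0.01 0" --pt "0 0.008 0 0 0 0" --pt "0 0.008 0 0 0 0" --pt "0 0.006 0 0 0 0" --pt "0 0.006 0 0 0 0" --pt "0 0.006 0 0 0 0" --pt "0 0.006 0 0 0 0"

```text
clock: 7.95
eef_pos: [478.7, 8.7, 16.1]
tcp_rot: [-3.141, -0.02, 1.77]
contact_force: [-1.1, -0.6, 0.8]
opening: -0.002
```

```bash
python3 st.py w6:wrist
```

```text
t 7.95 board [-86.8 -22.7] z 16.1 Fboard [np.float64(-1.2), np.float64(-0.4), np.float64(0.8)] turn [-0.001 -0.02   0.001]
```

View pics/w6.png

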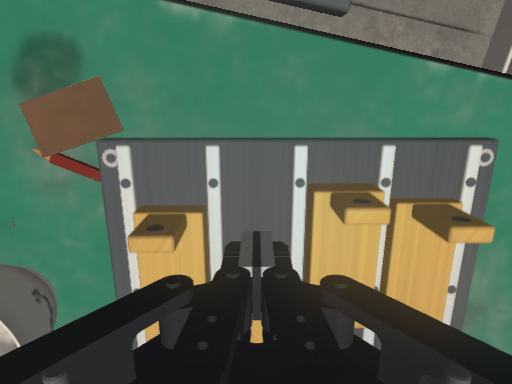

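Request:
arm_command --pt "0 0.006 0 0 -0.02 0" --pt "0 0.008 0 0 0 0" --pt "0 0.008 0 0 0 0" --pt "0 0.008 0 0 0 0" --pt "0 0.008 0 0 0 0" --pt "0 0.006 0 0 0 0" --pt "0 0.004 0 0 0 0"

```text
clock: 8.58
eef_pos: [526.3, 18.1, 16.1]
tcp_rot: [-3.141, -0.001, 1.77]
contact_force: [-1.4, -0.7, 1.5]
opening: 0.002
```

```bash
python3 st.py w7:wrist
```

```text
t 8.5833 board [-38.3 -22.8] z 16.1 Fboard [np.float64(-1.5), np.float64(-0.4), np.float64(1.5)] turn [-0.    -0.001  0.001]
```

View pics/w7.png

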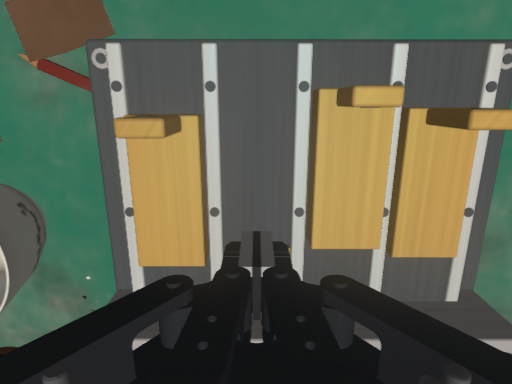

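Request:
arm_command --pt "0 0.004 0 0 0 0" --pt "0 0.004 0 0 0 0" --pt "0 0.003 0 0 0 0" --pt "0 0.002 0 0 0 0"

```text
clock: 8.97
eef_pos: [538.3, 20.6, 16.1]
tcp_rot: [-3.141, -0.0, 1.77]
contact_force: [-1.7, -0.2, -0.8]
opening: -0.004
```

```bash
python3 st.py -
```

```text
t 8.9667 board [-26.  -22.7] z 16.1 Fboard [np.float64(-1.7), np.float64(0.2), np.float64(-0.8)] turn [-0.    -0.     0.001]
```

Request:
arm_command --pt "0 0.002 0 0 0 0" --pt "0 0.002 0 0 0 0"

```text
clock: 9.13
eef_pos: [541.8, 21.3, 16.1]
tcp_rot: [-3.141, -0.0, 1.77]
contact_force: [-0.9, 0.6, -0.0]
opening: -0.001
```

```bash
python3 st.py -
```

```text
t 9.1333 board [-22.5 -22.6] z 16.1 Fboard [np.float64(-0.7), np.float64(0.8), np.float64(-0.0)] turn [-0.001 -0.     0.001]
```

Request:
arm_command --pt "0 0.002 0 0 0 0" --pt "0 0.0015 0 0 0 0"

```text
clock: 9.3
eef_pos: [545.6, 22.0, 16.1]
tcp_rot: [-3.141, -0.0, 1.77]
contact_force: [0.2, 1.2, 0.4]
opening: 0.001
```

Request:
arm_command --pt "0 0.0015 0 0 0 0" --pt "0 0.0015 0 0 0 0"

```text
clock: 9.47
eef_pos: [546.8, 22.4, 15.9]
tcp_rot: [-3.138, -0.001, 1.77]
contact_force: [-9.3, -3.7, 7.4]
opening: 0.001
```

```bash
python3 st.py s8:scene
```

```text
t 9.4667 board [-17.3 -22.6] z 15.9 Fboard [np.float64(-9.8), np.float64(-1.8), np.float64(7.4)] turn [-0.004 -0.001  0.001]
```

View pics/s8.png

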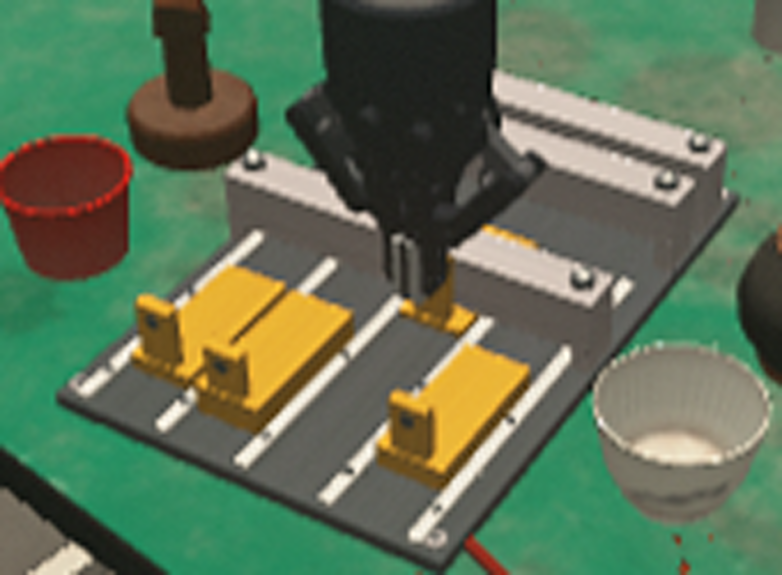

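Request:
arm_command --pt "0 -0.004 0 0 0 0" --pt "0 -0.004 0 0 0 0" --pt "0 0 -0.025 0 0 0" --pt "0 0 -0.025 0 0 0" --pt "0.023 -0.026 0 0 0 0" --pt "0.023 -0.026 0 0 0 0" --pt "0.023 -0.026 0 0 0 0" --pt "0.023 -0.026 0 0 0 0" --pt "0 0 0 0 0 0" --pt "0 0 0 0 0 0"

```text
clock: 10.35
eef_pos: [419.1, 91.2, 66.4]
tcp_rot: [-3.141, -0.0, 1.772]
contact_force: [-0.0, 0.5, 1.4]
opening: -0.001
```

```bash
python3 st.py w9:wrist -128 69.5 16
```

```text
t 10.35 board [-129.   70.] z 66.4 Fboard [np.float64(0.1), np.float64(0.4), np.float64(1.4)] turn [-0.    -0.     0.003]
shift [-0.0005  0.001   0.0504]
```

View pics/w9.png

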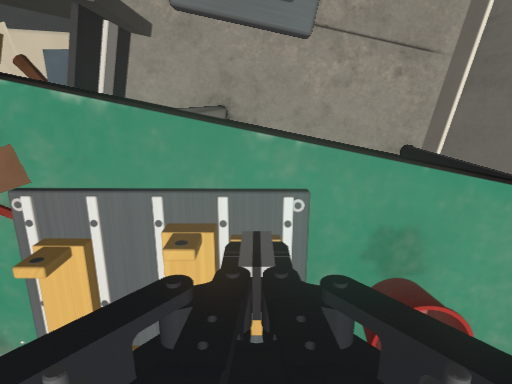

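Request:
arm_command --pt "0 0 0.025 0 0 0" --pt "0 0 0.025 0 0 0" --pt "0 0 0 0 0 0" --pt "0 0.008 0 0 0 0" --pt "0 0.008 0 0 0 0" --pt "0 0.006 0 0 0 0" --pt "0 0.006 0 0 0 0" --pt "0 0.004 0 0 0 0" --pt "0 0.003 0 0 0 0"

```text
clock: 11.15
eef_pos: [455.5, 97.7, 16.7]
tcp_rot: [3.141, -0.0, 1.77]
contact_force: [-2.7, 0.1, 2.0]
opening: 0.002
```

```bash
python3 st.py w10:wrist
```

```text
t 11.15 board [-92.1  69.2] z 16.7 Fboard [np.float64(-2.6), np.float64(0.7), np.float64(2.0)] turn [ 0.    -0.     0.001]
```

View pics/w10.png

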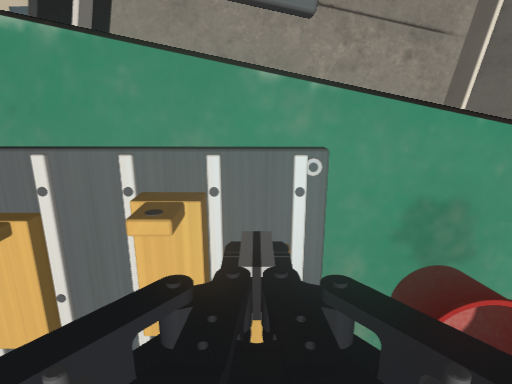

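Request:
arm_command --pt "0 0.0015 0 0 0 0" --pt "0 0.0015 0 0 0 0"

```text
clock: 11.37
eef_pos: [457.1, 98.1, 16.2]
tcp_rot: [-3.14, -0.0, 1.77]
contact_force: [-2.9, -0.4, 1.3]
opening: 0.003
```

Request:
arm_command --pt "0 0.0015 0 0 0 0" --pt "0 0.0015 0 0 0 0"

```text
clock: 11.53
eef_pos: [460.2, 98.7, 16.1]
tcp_rot: [-3.14, -0.0, 1.77]
contact_force: [-3.6, -0.4, 2.6]
opening: -0.001
```

Request:
arm_command --pt "0 0.0015 0 0 0 0" --pt "0 0.0015 0 0 0 0"

```text
clock: 11.7
eef_pos: [463.4, 99.4, 16.1]
tcp_rot: [-3.141, -0.0, 1.77]
contact_force: [-1.3, -0.7, 2.0]
opening: -0.002
```

Request:
arm_command --pt "0 0.002 0 0 0 0" --pt "0 0.002 0 0 0 0"

```text
clock: 11.87
eef_pos: [467.5, 100.2, 16.1]
tcp_rot: [-3.141, -0.0, 1.77]
contact_force: [-2.9, -0.7, -0.6]
opening: -0.0
```

Request:
arm_command --pt "0 0.002 0 0 0 0" --pt "0 0.002 0 0 0 0"

```text
clock: 12.03
eef_pos: [471.7, 101.0, 16.1]
tcp_rot: [-3.141, -0.0, 1.77]
contact_force: [-1.5, 0.1, 0.7]
opening: 0.001
```

```bash
python3 st.py s11:scene
```

```text
t 12.0333 board [-75.5  69.3] z 16.1 Fboard [np.float64(-1.5), np.float64(0.3), np.float64(0.7)] turn [-0.    -0.     0.001]
```

View pics/s11.png

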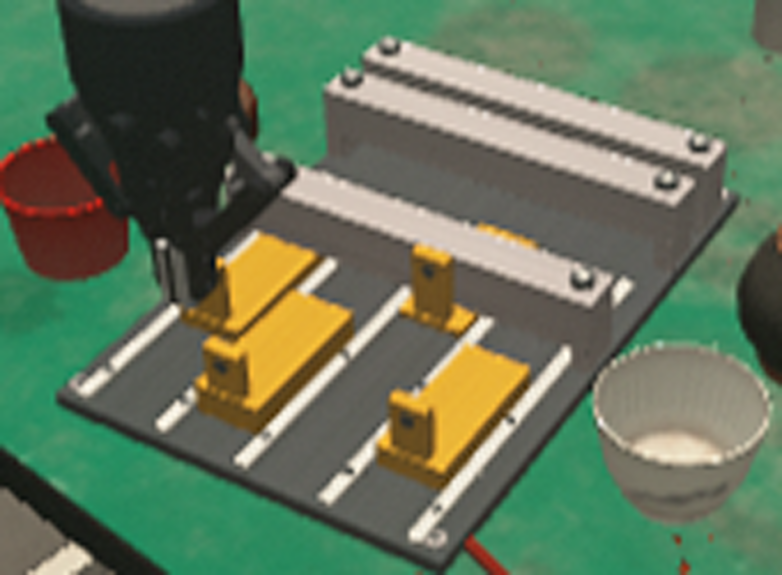

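Request:
arm_command --pt "0 0.004 0 0 0 0" --pt "0 0.007 0 0 0 0" --pt "0 0.007 0 0 0 0" --pt "0 0.007 0 0 0 0" --pt "0 0.007 0 0 0 0" --pt "0 0.006 0 0 0 0" --pt "0 0.005 0 0 0 0" --pt "0 0.004 0 0 0 0" --pt "0 0.002 0 0 0 0"

```text
clock: 12.83
eef_pos: [520.0, 110.7, 16.1]
tcp_rot: [-3.141, -0.0, 1.77]
contact_force: [-1.8, -1.0, 2.3]
opening: 0.001
```

```bash
python3 st.py -
```

```text
t 12.8333 board [-26.2  69.3] z 16.1 Fboard [np.float64(-2.0), np.float64(-0.6), np.float64(2.3)] turn [-0.    -0.     0.001]
```

Request:
arm_command --pt "0 0.002 0 0 0 0" --pt "0 0.002 0 0 0 0" --pt "0 0.002 0 0 0 0"

```text
clock: 13.08
eef_pos: [525.2, 111.8, 16.0]
tcp_rot: [-3.141, -0.0, 1.77]
contact_force: [-1.0, -0.4, -1.0]
opening: -0.003
```

Request:
arm_command --pt "0 0.0015 0 0 0 0" --pt "0 0.0015 0 0 0 0"

```text
clock: 13.25
eef_pos: [528.4, 112.4, 16.1]
tcp_rot: [-3.141, -0.0, 1.77]
contact_force: [-1.5, 0.4, 0.4]
opening: -0.003
```

```bash
python3 st.py -
```

```text
t 13.25 board [-17.7  69.3] z 16.1 Fboard [np.float64(-1.4), np.float64(0.7), np.float64(0.4)] turn [-0.    -0.     0.001]
```

Request:
arm_command --pt "0 0.001 0 0 0 0" --pt "0 0.001 0 0 0 0"

```text
clock: 13.42
eef_pos: [528.8, 112.5, 16.0]
tcp_rot: [-3.138, -0.0, 1.77]
contact_force: [-8.6, -1.6, 7.1]
opening: -0.0
```

Request:
arm_command --pt "0 0.001 0 0 0 0" --pt "0 0 0 0 0 0"

```text
clock: 13.58
eef_pos: [528.7, 112.5, 15.8]
tcp_rot: [-3.136, -0.0, 1.77]
contact_force: [-7.9, -0.9, 6.1]
opening: 0.002
```

```bash
python3 st.py s12:scene
```

```text
t 13.5833 board [-17.4  69.3] z 15.8 Fboard [np.float64(-7.9), np.float64(0.7), np.float64(6.1)] turn [-0.005 -0.     0.001]
```

View pics/s12.png

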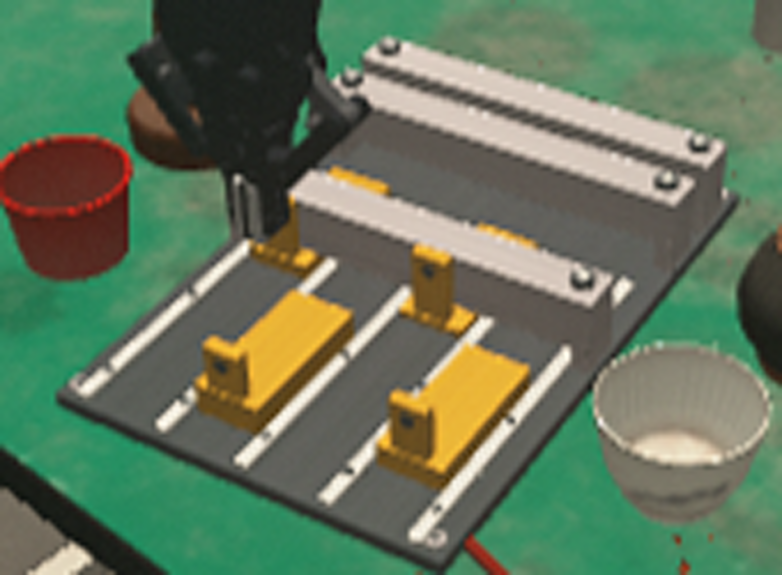

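Request:
arm_command --pt "0 -0.004 0 0.005 0 0" --pt "0 -0.005 0 0 0 0" --pt "0 0 -0.025 0 0 0" --pt "0 0 -0.028 0 0 0" --pt "0 0 0 0 0 0" --pt "-0.028 -0.02 0 0 0 0" --pt "-0.028 -0.02 0 0 0 0" --pt "-0.028 -0.02 0 0 0 0" --pt "-0.027 -0.02 0 0 0 0" --pt "-0.027 -0.02 0 0 0 0" --pt "0 0 0 0 0 0" --pt "0 0 0 0 0 0"

```text
clock: 14.63
eef_pos: [451.4, -45.0, 69.6]
tcp_rot: [-3.137, -0.0, 1.766]
contact_force: [1.2, 0.8, -0.8]
opening: 0.004
```

```bash
python3 st.py w13:wrist -127 -69 16
```

```text
t 14.6333 board [-124.1  -69.9] z 69.6 Fboard [np.float64(1.3), np.float64(0.5), np.float64(-0.8)] turn [-0.005 -0.    -0.002]
shift [ 0.0009 -0.0029  0.0536]
```

View pics/w13.png

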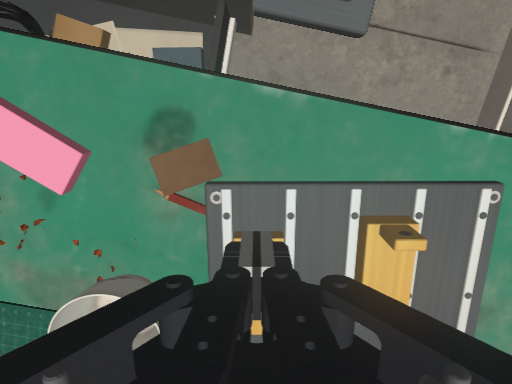

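```bash
python3 - <<'E'
from h import *
from rig import r
f=r.grab_frame("top"); q=np.load("q.npy")
def up(u,z):
    Rc=R.from_euler('xyz',f["orientation"]).as_matrix(); d=Rc@np.array([(u[0]-f["cx"])/f["fx"],(u[1]-f["cy"])/f["fy"],1]); return f["xyz"]+(z-f["xyz"][2])/d[2]*d
for n,u,z in [("tea",(693/3.6+125,300/3.6+105),57),("teaL",(628/3.6+125,300/3.6+105),57),("jar",(678/3.6+125,115/3.6+105),50)]: print(n,w2b(q,up(u,z)))
E
```

```text
tea [ -38.5730121  -170.41709758]
teaL [ -30.08507632 -132.56397304]
jar [  75.80061257 -189.90891359]
```

Request:
arm_command --pt "0 -0.003 0.026 -0.005 0 0" --pt "0.001 0 0.027 0 0 0" --pt "0 0 0 0 0 0" --pt "0 0.006 0 0 0 0" --pt "0 0.006 0 0 0 0" --pt "0 0.006 0 0 0 0" --pt "0 0.006 0 0 0 0" --pt "0 0.005 0 0 0 0" --pt "0 0.003 0 0 0 0"

```text
clock: 15.48
eef_pos: [481.1, -37.0, 17.3]
tcp_rot: [3.141, -0.0, 1.77]
contact_force: [-1.1, -0.4, 0.3]
opening: -0.004
```

```bash
python3 st.py w14:wrist
```

```text
t 15.4833 board [-93.4 -67.9] z 17.3 Fboard [np.float64(-1.1), np.float64(-0.1), np.float64(0.3)] turn [ 0.001 -0.     0.002]
```

View pics/w14.png

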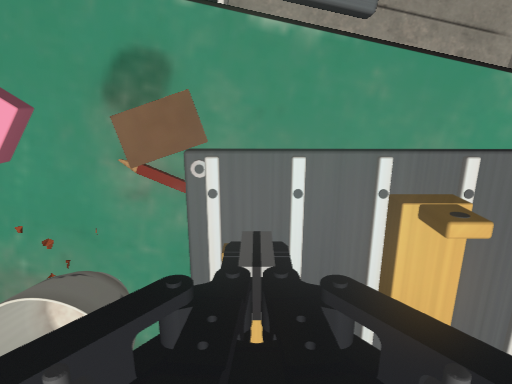

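Leaf 3 is moving with the finger. I now creep in on the expected nose contact (TCP about −89).

Request:
arm_command --pt "0 0.001 0 0 0 0" --pt "0 0.001 0 0 0 0"

```text
clock: 15.7
eef_pos: [481.6, -36.8, 16.7]
tcp_rot: [-3.141, -0.0, 1.77]
contact_force: [-1.9, -0.2, 0.9]
opening: -0.004
```

Request:
arm_command --pt "0 0.001 0 0 0 0" --pt "0 0.001 0 0 0 0"

```text
clock: 15.87
eef_pos: [483.3, -36.4, 16.6]
tcp_rot: [-3.14, -0.001, 1.769]
contact_force: [-1.4, -0.8, 0.4]
opening: 0.0
```

```bash
python3 st.py -
```

```text
t 15.8667 board [-91.1 -67.7] z 16.6 Fboard [np.float64(-1.5), np.float64(-0.5), np.float64(0.4)] turn [-0.001 -0.001  0.001]
```

Request:
arm_command --pt "0 0.001 0 0 0 0" --pt "0 0.001 0 0 0 0"

```text
clock: 16.03
eef_pos: [485.1, -36.0, 16.5]
tcp_rot: [-3.14, -0.001, 1.77]
contact_force: [-5.1, -2.2, 3.6]
opening: 0.001
```

Request:
arm_command --pt "0 0.001 0 0 0 0" --pt "0 0.001 0 0 0 0"

```text
clock: 16.2
eef_pos: [485.0, -35.8, 16.3]
tcp_rot: [-3.136, -0.001, 1.77]
contact_force: [-12.0, -4.3, 9.5]
opening: -0.003
```

```bash
python3 st.py -
```

```text
t 16.2 board [-89.3 -67.5] z 16.3 Fboard [np.float64(-12.6), np.float64(-1.8), np.float64(9.5)] turn [-0.006 -0.001  0.002]
```

Request:
arm_command --pt "0 0.0005 0 0 0 0" --pt "0 0 0 0 0 0" --pt "0 0 0 0 0 0"

```text
clock: 16.45
eef_pos: [485.0, -35.7, 16.2]
tcp_rot: [-3.135, -0.001, 1.77]
contact_force: [-10.0, -3.5, 8.5]
opening: -0.002
```

```bash
python3 st.py s15:scene; python3 st.py w15:wrist
```

```text
t 16.45 board [-89.3 -67.4] z 16.2 Fboard [np.float64(-10.5), np.float64(-1.5), np.float64(8.5)] turn [-0.006 -0.001  0.002]
t 16.5 board [-89.3 -67.4] z 16.2 Fboard [np.float64(-10.9), np.float64(-2.3), np.float64(8.1)] turn [-0.006 -0.001  0.002]
```

View pics/s15.png

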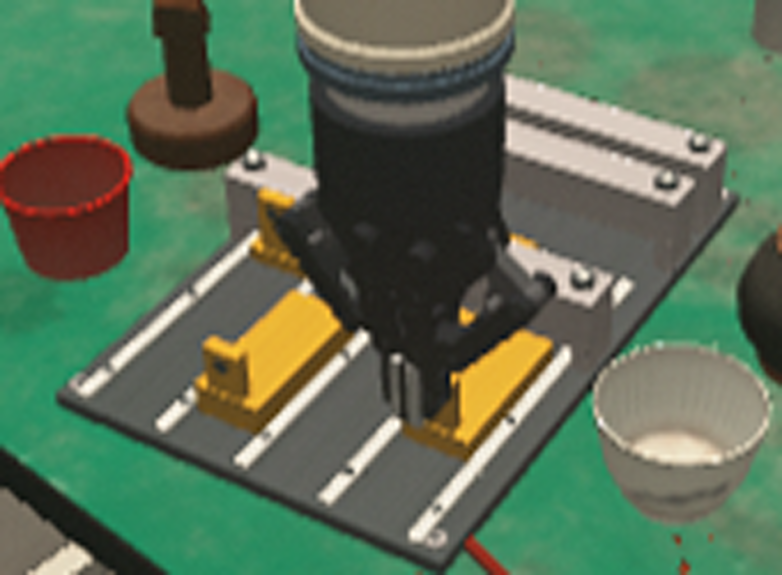

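Request:
arm_command --pt "0 0.0008 0 0 0 0" --pt "0 0 0 0 0 0" --pt "0 0 0 0 0 0"

```text
clock: 16.8
eef_pos: [484.9, -35.7, 16.1]
tcp_rot: [-3.134, -0.002, 1.77]
contact_force: [-12.3, -5.2, 10.2]
opening: -0.002
```

Request:
arm_command --pt "0 -0.004 0 0.006 0 0" --pt "0 -0.006 0 0 0 0" --pt "0 0 -0.025 0 0 0" --pt "0 0 -0.03 0 0 0" --pt "0 0 0 0 0 0" --pt "-0.001 0.015 0 0 0 0" --pt "0 0.015 0 0 0 0" --pt "0 0.015 0 0 0 0" --pt "0 0 0 0 0 0" --pt "0 0 0 0 0 0"

```text
clock: 17.63
eef_pos: [524.1, -29.2, 71.1]
tcp_rot: [-3.136, -0.0, 1.77]
contact_force: [-0.7, -0.1, -0.5]
opening: -0.003
```

```bash
python3 st.py w16:wrist -53 -69 22;python3 st.py s16:scene
```

```text
t 17.6333 board [-49.7 -68.7] z 71.1 Fboard [np.float64(-0.7), np.float64(0.1), np.float64(-0.5)] turn [-0.006 -0.     0.002]
shift [-0.0003 -0.0033  0.0491]
t 17.6833 board [-50.6 -68.6] z 71.0 Fboard [np.float64(-0.6), np.float64(-0.8), np.float64(-0.3)] turn [-0.007 -0.001  0.002]
```

View pics/w16.png

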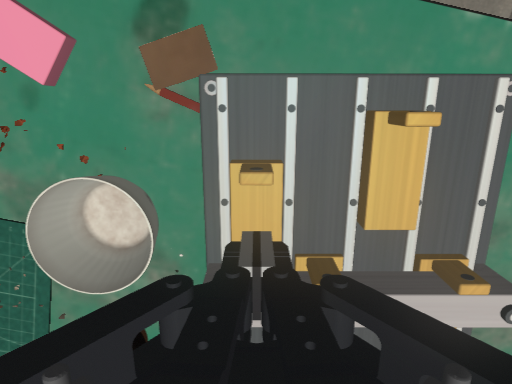

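View pics/s16.png

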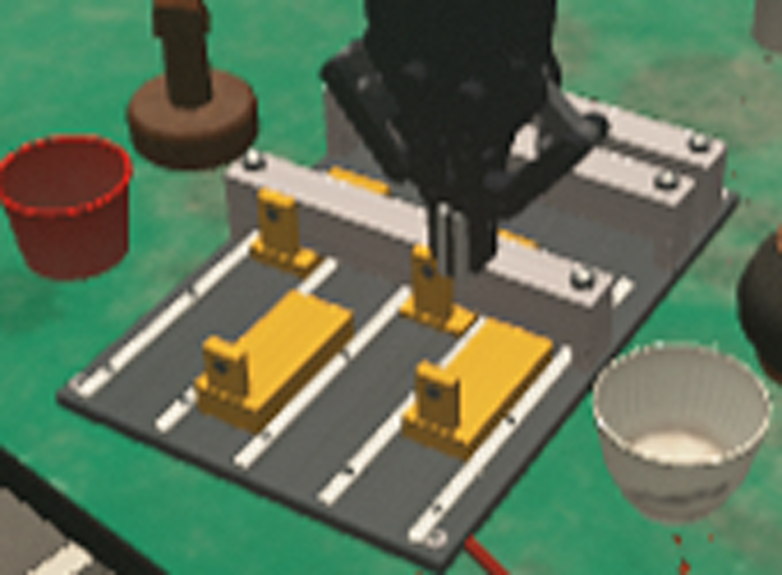

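Request:
arm_command --pt "0 -0.002 0.015 -0.006 0 0" --pt "0 0 0.015 0 0 0" --pt "0 0 0.012 0 0 0" --pt "0 0 0.006 0 0 0" --pt "0 0 0 0 0 0"

```text
clock: 18.15
eef_pos: [520.0, -29.7, 22.2]
tcp_rot: [-3.138, -0.001, 1.769]
contact_force: [-0.3, 0.5, 0.4]
opening: -0.002
```

```bash
python3 st.py s17:scene -53 -69 17
```

```text
t 18.15 board [-53.8 -68.4] z 22.2 Fboard [np.float64(-0.2), np.float64(0.6), np.float64(0.4)] turn [-0.003 -0.001  0.001]
shift [-0.0006  0.0008  0.0052]
```

View pics/s17.png

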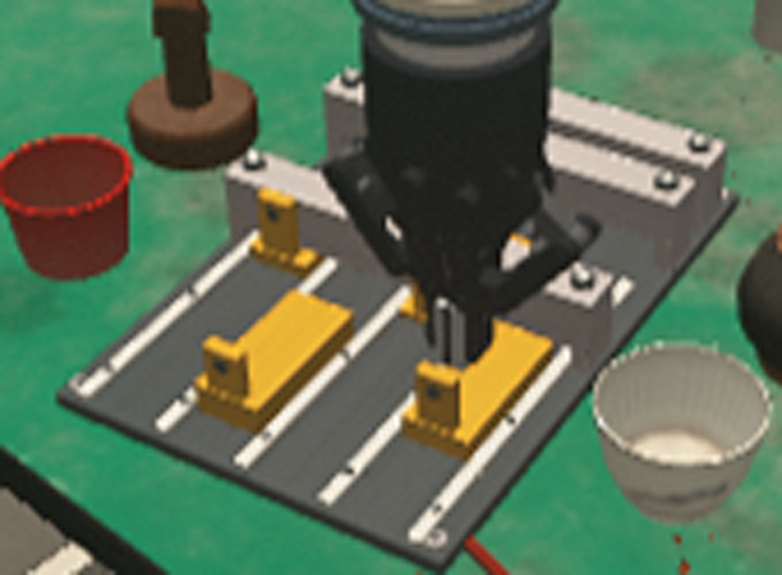

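Request:
arm_command --pt "0 0 0.003 0 0 0" --pt "0 0 0.003 0 0 0" --pt "0 0 0 0 0 0" --pt "0 -0.004 0 0 0 0" --pt "0 -0.004 0 0 0 0" --pt "0 -0.004 0 0 0 0" --pt "0 -0.003 0 0 0 0" --pt "0 0 0 0 0 0"

```text
clock: 18.87
eef_pos: [506.4, -32.8, 17.6]
tcp_rot: [-3.141, -0.0, 1.769]
contact_force: [1.7, 0.7, 1.2]
opening: 0.003
```

```bash
python3 st.py s18:scene
```

```text
t 18.8667 board [-67.7 -68.7] z 17.6 Fboard [np.float64(1.8), np.float64(0.3), np.float64(1.2)] turn [-0.001 -0.     0.001]
```

View pics/s18.png

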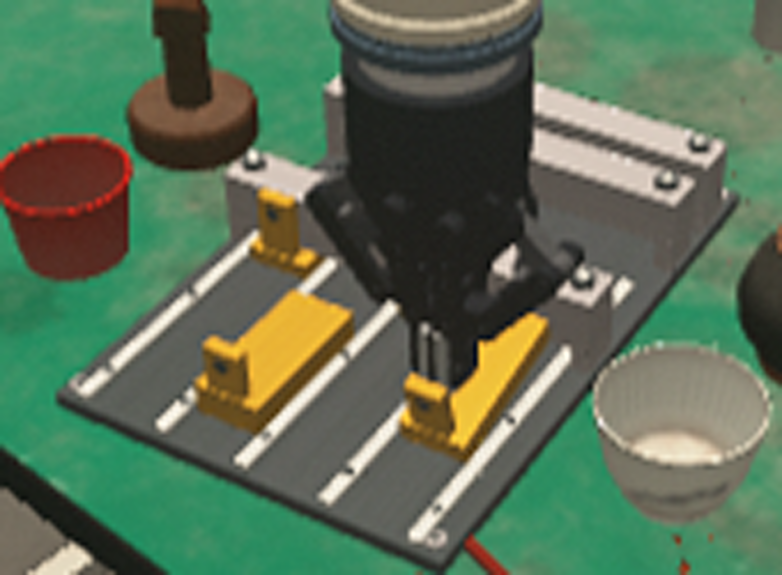

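Request:
arm_command --pt "0 -0.003 0 0 0 0" --pt "0 -0.003 0 0 0 0" --pt "0 -0.003 0 0 0 0" --pt "0 -0.003 0 0 0 0" --pt "0 -0.001 0 0 0 0" --pt "0 0 0 0 0 0" --pt "0 0 0 0 0 0"

```text
clock: 19.5
eef_pos: [494.3, -35.3, 17.4]
tcp_rot: [-3.141, -0.0, 1.77]
contact_force: [1.1, 0.1, 0.3]
opening: -0.003
```

```bash
python3 st.py - 
```

```text
t 19.5 board [-80.1 -68.8] z 17.4 Fboard [np.float64(1.1), np.float64(-0.1), np.float64(0.3)] turn [-0.    -0.     0.001]
```

Request:
arm_command --pt "0 0.004 0 0 0 0" --pt "0 0.003 0 0 0 0" --pt "0 0 -0.025 0 0 0" --pt "0 0 -0.03 0 0 0" --pt "0 0 -0.03 0 0 0" --pt "0 0 0 0 0 0"

```text
clock: 20.0
eef_pos: [504.6, -34.0, 107.1]
tcp_rot: [3.136, 0.001, 1.77]
contact_force: [2.6, -0.2, 0.1]
opening: -0.003
```

```bash
python3 st.py s19:scene; python3 st.py w19:wrist
```

```text
t 20.0 board [-69.8 -69.6] z 107.1 Fboard [np.float64(2.5), np.float64(-0.7), np.float64(0.1)] turn [0.006 0.001 0.001]
t 20.05 board [-70.8 -69.3] z 105.0 Fboard [np.float64(0.0), np.float64(-0.0), np.float64(0.1)] turn [0.004 0.001 0.001]
```

View pics/s19.png

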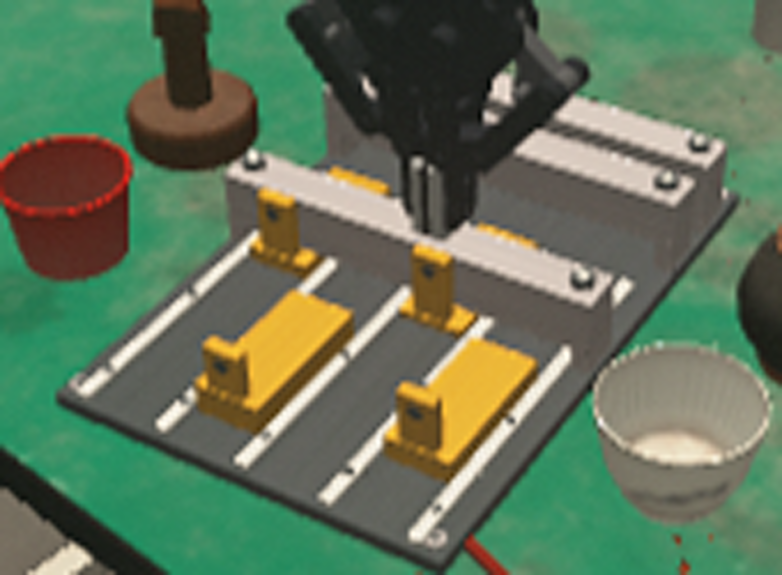

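View pics/w19.png

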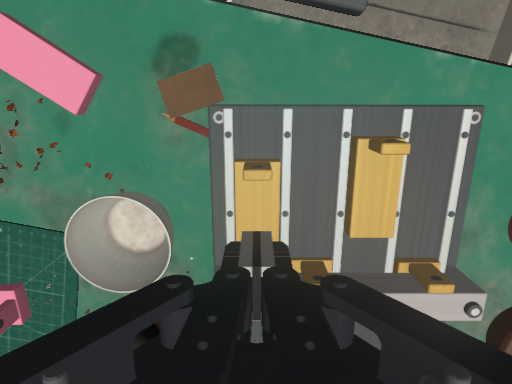

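Request:
arm_command --pt "0 0 -0.035 0 0 0" --pt "0 0 -0.035 0 0 0" --pt "-0.024 -0.023 -0.006 0 0 0" --pt "-0.024 -0.023 -0.006 0 0 0" --pt "-0.024 -0.023 -0.006 0 0 0" --pt "-0.024 -0.023 -0.006 0 0 0" --pt "-0.024 -0.023 -0.006 0 0 0" --pt "-0.024 -0.023 -0.006 0 0 0" --pt "-0.024 -0.023 -0.006 0 0 0" --pt "-0.024 -0.023 -0.006 0 0 0" --pt "-0.024 -0.023 -0.006 0 0 0" --pt "-0.024 -0.023 -0.006 0 0 0" --pt "0 0 0 0 0 0" --pt "0 0 0 0 0 0"

```text
clock: 21.27
eef_pos: [322.1, -315.3, 231.3]
tcp_rot: [-3.14, -0.002, 1.766]
contact_force: [0.6, -0.1, -0.8]
opening: -0.0
```

```bash
python3 st.py t20:top
```

```text
t 21.2667 board [-303.9 -309.6] z 231.3 Fboard [np.float64(0.6), np.float64(-0.2), np.float64(-0.8)] turn [-0.002 -0.002 -0.002]
```

View pics/t20.png

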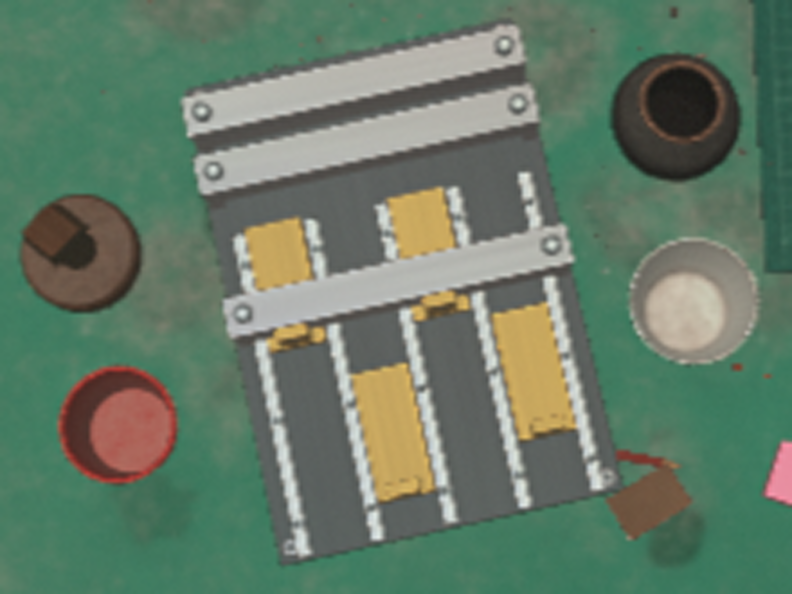

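```bash
python3 - <<'E'
from h import *
from rig import r
f=r.grab_frame("top"); q=np.load("q.npy")
def up(u,z):
    Rc=R.from_euler('xyz',f["orientation"]).as_matrix(); d=Rc@np.array([(u[0]/3.6+125-f["cx"])/f["fx"],(u[1]/3.6+105-f["cy"])/f["fy"],1]); return w2b(q,f["xyz"]+(z-f["xyz"][2])/d[2]*d).round(1)
print("leaf3 nose",up((493,318),26),up((548,303),26),"bridge front",up((575,262),56),up((232,337),56))
print("leaf1 nose far",up((387,198),18),up((443,187),18),"leaf2",up((244,228),22),up((300,217),22),"bridge1 back top",up((225,300),56))
a=f["image"][168:238,180:300]; cv2.imwrite("pics/t21.png",cv2.resize(a,None,fx=6.6,fy=6.6,interpolation=cv2.INTER_CUBIC))
E
```

```text
leaf3 nose [-18.7 -52.6] [-17.  -87.8] bridge front [  -0.5 -107. ] [1.000e-01 1.039e+02]
leaf1 nose far [71.5 -4.8] [ 70.6 -40.7] leaf2 [71.5 86.7] [70.7 51. ] bridge1 back top [ 23.  103.6]
```

View pics/t21.png

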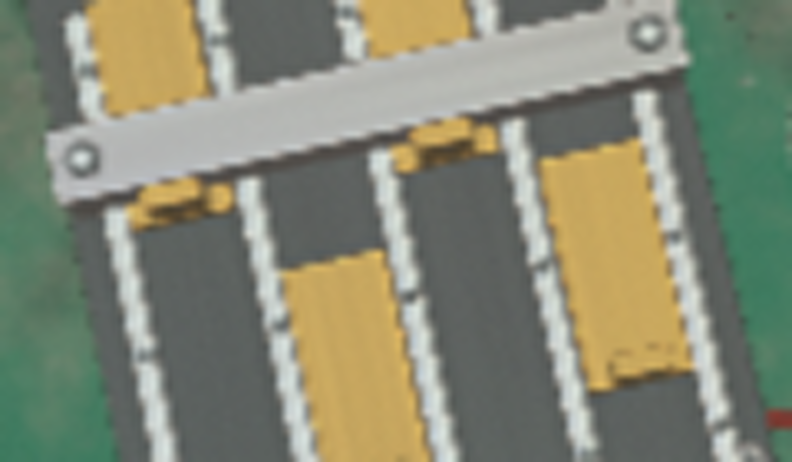

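```bash
python3 - <<'E'
from rig import r
print(r.sense()["qvel"].round(4)); print(r.sign_off())
E
```

```text
[ 0.0236 -0.0045  0.0001  0.0002  0.0013 -0.002 ]
the job is handed in; nothing more can be done
None
```

The job is handed in at about 21 s. The first leaf to bind was the 14 mm one, so the gap under the bridge lies between 10 and 14 mm (12 mm by the "2 mm off every leaf" rule).

- **Order and result:** I went up in thickness, reading each leaf's thickness from the height of its tail face.
  - The 6 mm leaf (lane y −23) and the 10 mm leaf (lane y +69) went fully home, with about 8–10 N at the lug.
  - The 14 mm leaf (lane y −69) bound with its nose on the bridge, pressed at about 11–13 N.
  - I drew the 14 mm leaf back with the closed fingers in front of its lug. The 18 mm leaf (lane y +23) was never touched.
- **Last checks (top camera):**
  - The noses of both fitting leaves are at board x about 71, against 72 expected when home.
  - The 14 mm leaf's nose is 17–19 mm short of the bridge.
  - The cups, jar and dolly look to be where they were, and the arm is clear.
- **What disagreed:**
  - The shut fingertips looked about 20–25 mm higher in the pictures than the reported TCP. My first pass at TCP z 32 therefore went over the thinnest leaf's lug without moving it; I repeated it at z 16.
  - An early tilt of the wrist to look at the leaves also fell short near a wrist singularity. I corrected it before touching anything.

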